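# Make the slide-dropping station ready

### The job

Get the slide-dropping station ready: first turn the slide warmer's rotary switch fully on so that it heats while you work, then raise the drop column by its knob four clicks to the fourth notch, leaving it hanging on its pawl there, and lay every slide carrier flat and wholly on the warming plate, slide up. Only when all that is done, take every conical tube of cells (the ones with the wide flat caps that stand tallest) out of the crowded rack and stand each fully down in a well of the drop stand, keeping it upright all the way. Leave the blood tubes in the rack, and the bottle and jar near the work where they are.

Things in the scene. Friction and masses are not known exactly. Their poses are not given: they have to be found in the camera images.
- warmer: white slide warmer, fixed, 200 mm (its x) by 345 mm (its y), 60 mm high. Origin on the bench under the centre of its bare aluminium warming plate: 190 mm in x, 260 mm in y, flat top 60 mm above the bench, level with the housing. The grey control end with switch, dial and lamp adjoins the plate on its -y side (y = -137 to -212 mm)
- switch (a joint): rotary isolator on top of the warmer's control end; vertical axis. 0 = off (bar along the warmer's x); 1.047 rad (60 degrees) clockwise seen from above = on, at a stop. A spring cam resists in the middle (about 0.04 N m) and snaps it to the nearer end once well past half way
- switch_grip (a point): a point on the switch's axis, in its black grip bar (46 mm long, 13 mm thick, 34 mm high), 12 mm below the bar's top and 28 mm above the control end; under the bar is a disc 42 mm dia, 8 mm high. The point's x axis runs along the bar and turns with it
- stand: drop stand, fixed: base plate 160 x 190 x 12 mm, toothed column in a steel channel, pawl, tube wells. Origin on the bench under the column's axis. The column's arm holds a glass dropper 85 mm out on the stand's +x side (its rubber bulb reaches 36 mm above the knob's top), over a black rubber pad; pawl and release tab are on the -x side; the wells are at x = 3, 35, 67, y = -110 mm
- column (a joint): height of the stand's sliding column (m). 0 = bottom stop; notches 1 to 5 hold it at 0.020, 0.040, 0.060, 0.080, 0.100; travel ends at 0.108. It starts at the bottom. Raising it is one-way: the pawl clicks in under a tooth when about 10 mm above that notch; let go, the column sinks back onto the pawl. Lifting takes 5 N, plus 60 N per m/s, plus up to 5 N for the pawl
- column_knob (a point): centre of the round black knob on top of the column, 32 mm dia and 26 mm high; free all round, 31 mm above the arm's collar. It rises with the column: 0.201 m above the bench with the column at its bottom, 0.281 m in the fourth notch
- pawl (a joint): angle of the pawl (rad): 0 = engaged, 0.35 to 0.45 = pushed aside by a passing tooth; it snaps back to near 0 at each click
- pawl_tab (a point): top of the pawl's release tab, a steel pad 24 by 22 mm, 85 mm from the column on the stand's -x side, about 130 mm above the bench. Pressed down 20 mm or more (about 6 to 10 N) it frees the column, which then sinks to the bottom: the way to undo one click too many
- well (a point): centre of the floor of the middle one of three tube wells: round holes 20 mm dia, 40 mm deep, 32 mm apart along the stand's x, in an aluminium block 104 (stand's x) by 40 mm on the stand's base. The other two floors lie 32 mm to the stand's -x and +x of this point. The block's top is 57 mm above the bench, the floors 17 mm
- rack: white tube rack, fixed, 142 mm (its x) by 96 mm (its y), top grid 77 mm above the bench, floor 6 mm. Four columns of 19.5 mm square holes at x = -45, -15, 15, 45 mm, three rows at y = -26, 0, 26 mm. The two outer rows are full (but for a missing tube), the middle row is empty. Origin on the bench under its centre
- tube1: conical tube of cells: clear plastic, 17 mm dia, 120 mm tall, 22 g; flat grey screw cap 22 mm dia, 15 mm high, its top 14 mm above the blood tubes'. Origin at the tip of its foot, z along it. Two or three, anywhere in the rack; a missing one has no state. Neighbours 30 mm off along rack x leave no room for a finger; across the rows (rack y) one fits in the empty middle row, one outside
- tube2: conical tube of cells: clear plastic, 17 mm dia, 120 mm tall, 22 g; flat grey screw cap 22 mm dia, 15 mm high, its top 14 mm above the blood tubes'. Origin at the tip of its foot, z along it. Two or three, anywhere in the rack; a missing one has no state. Neighbours 30 mm off along rack x leave no room for a finger; across the rows (rack y) one fits in the empty middle row, one outside
- tube3: conical tube of cells: clear plastic, 17 mm dia, 120 mm tall, 22 g; flat grey screw cap 22 mm dia, 15 mm high, its top 14 mm above the blood tubes'. Origin at the tip of its foot, z along it. Two or three, anywhere in the rack; a missing one has no state. Neighbours 30 mm off along rack x leave no room for a finger; across the rows (rack y) one fits in the empty middle row, one outside
- blood1: stoppered glass blood tube, 16 mm dia, 106 mm tall with its 18 mm stopper; stands in the rack; origin at the centre of its foot. Stays in the rack
- blood2: stoppered glass blood tube, 16 mm dia, 106 mm tall with its 18 mm stopper; stands in the rack; origin at the centre of its foot. Stays in the rack
- blood3: stoppered glass blood tube, 16 mm dia, 106 mm tall with its 18 mm stopper; stands in the rack; origin at the centre of its foot. Stays in the rack
- blood4: stoppered glass blood tube, 16 mm dia, 106 mm tall with its 18 mm stopper; stands in the rack; origin at the centre of its foot. Stays in the rack
- blood5: stoppered glass blood tube, 16 mm dia, 106 mm tall with its 18 mm stopper; stands in the rack; origin at the centre of its foot. Stays in the rack
- carrier1: aluminium slide carrier: flat block 84 mm long (its x), 34 mm wide (its y), 14 mm thick, a glass slide let into its top; origin at the centre of its underside; about 100 g. Loose on the bench in front of the warmer, its length roughly along world y. Two to four carriers are there; a missing one has no state
- carrier2: aluminium slide carrier: flat block 84 mm long (its x), 34 mm wide (its y), 14 mm thick, a glass slide let into its top; origin at the centre of its underside; about 100 g. Loose on the bench in front of the warmer, its length roughly along world y. Two to four carriers are there; a missing one has no state
- carrier3: aluminium slide carrier: flat block 84 mm long (its x), 34 mm wide (its y), 14 mm thick, a glass slide let into its top; origin at the centre of its underside; about 100 g. Loose on the bench in front of the warmer, its length roughly along world y. Two to four carriers are there; a missing one has no state
- carrier4: aluminium slide carrier: flat block 84 mm long (its x), 34 mm wide (its y), 14 mm thick, a glass slide let into its top; origin at the centre of its underside; about 100 g. Loose on the bench in front of the warmer, its length roughly along world y. Two to four carriers are there; a missing one has no state
- reagent_bottle: bystander: amber bottle, 66 mm dia, 130 mm tall, origin under its centre
- powder_jar: bystander: white wide-mouth jar, 80 mm dia, 130 mm tall, origin under its centre

How it is judged:
By the outcome, as a careful person would: the job done as asked, in the order asked, and still so for the second after the job is handed in, with the robot touching nothing.
Of tube1, tube2, tube3 only 2 to 3 are there at a start; the rules pass over those that are not, and their reading is None.
Of carrier1, carrier2, carrier3, carrier4 only 2 to 4 are there at a start; the rules pass over those that are not, and their reading is None.
At some moment in a run one of carrier1, carrier2, carrier3, carrier4 may be knocked a few centimetres aside while the robot is not near it.
It also fails if it takes over 210 s, if anything falls off the work surface, if the arm or the gripper's body presses on something with over 40 N, if the wrist force passes 120 N, or if a joint passes its speed limit or range.

### The arm

A 6-joint arm with a two-finger parallel gripper is mounted at the origin on the work surface. World frame = base frame: x ahead of the robot, y to its left, z up, the work surface at z = 0. Lengths are in m, angles in rad, forces in N, time in s.
With the tool pointing down it reaches from about 0.25 to 0.775 m from the base axis. Payload 4 kg.
Tool frame: the origin (TCP) lies between the finger pads; the fingertips stand 14 mm ahead of it and the grasp point (between the pads) lies 5 mm behind it (nose_length is the distance from the TCP to the fingertips, in m); z points along the fingers, y is the line along which they close (so a half turn about z gives the same grasp; the last joint's range is limited). The gripper opens to 94 mm and grips with 3 to 60 N. Pads are 16 mm wide; open, the fingers measure 119 mm over their backs; the gripper's body (75 mm by 177 mm) begins 78 mm behind the grasp point.
Start: joints at [1.198, 0.087, 1.371, -0, 1.684, -0.103], TCP at [0.147, 0.53, 0.22] pointing down, gripper open.
Joint ranges: [-3.1, 3.1], [-0.76, 2.03], [0.27, 2.55], [-1.08, 4.22], [0.17, 2.65], [-2.57, 2.57]. Speed limits (rad/s): [2.79, 2.79, 3.14, 3.14, 3.14, 3.14].

### API

Orientations are given as [roll, pitch, yaw] about the fixed x, y, z axes, in that order (R = Rz(yaw) Ry(pitch) Rx(roll)).
In Python, from bench import * gives the robot as it stands.
- The arm moves only by the tool move_arm, never from a script. Its argument "steps" is one flat list of numbers, 7 for each row, row after row: the turn, a rotation vector about the world's x, y, z in rad, then the shift along the world's x, y, z in m, then the opening, from 0 (shut) to 1 (fully open). A call has 1 to 12 rows; each row is the pose to reach, as a shift and turn from the pose commanded when the call began; what a row does not reach only later rows make up. A row lasts 1/10 s, in which the tool goes at most 50 mm and 8.59 degrees, less where a joint would pass 70% of its speed; a pose out of reach is approached as far as the arm can. A call with a gripper value outside its range is refused whole. The fingers move at their own pace and stop on an object; the grip force is fixed at half the most. Time passes only in rows, so rows that repeat a pose let the fingers close. It gives the time, the measured TCP pose, the force, the opening and the grip force at its end, in the units of the state.
- get_obs(): the state, without advancing time (a new reading comes with each control period).
- snapshot(name): name is "side" or "top" or "wrist"; returns (picture, depth): 420x560x3 uint8, red, green, blue; 420x560 float32, m along the optical axis (not along the pixel's ray), 0 where there is no reading.
- camera_model(name): a dict with "fx", "fy", "cx", "cy" (pixels), "rvec" (rotation vector, rad) and "tvec" (3), from world to camera coordinates, as OpenCV has them. Camera axes: x right, y down, z forward; pixel columns grow to the right and rows downward; lengths in m; the calibration is good to about 2 mm. A picture is of the moment at which its call begins: read the wrist's pose just before it. camera_model takes no time and is no camera call; for the wrist camera it gives the pose at the moment of the call.
- close_job(): hands the job in; it is judged then, once.
Trained networks look in the newest picture that a camera, given by its name, has taken for a name from the list of things; names that differ only in an ending like _2 or _b are one class to them, and where a whole thing is asked for, a point or a joint stands for the part that bears it (a point fixed in the world has none). Each returns a list of dicts, best first, with "score" (0 to 1); they miss things now and then, are a little off and sometimes report something else, mostly with a low value. They report only what shows in the picture. A call takes as long as a camera call.
- silhouettes(camera, target): "pixels" (420x560 bool, what is visible of it) and "uv" ([column, row] in pixels, amid what is visible of it).
- spot_point(camera, target): "uv" ([column, row] in pixels: a listed point, or the origin of a listed thing).
The state is a dict: "time": time; "joint_positions": joint angles; "qvel": joint speeds; "joint_torque": joint torques, N m; "tool_pos": TCP position; "ee_rot": TCP orientation; "wrist_force": force on the tool from outside, world axes, zero at the start; "wrist_torque": the same for the moment, N m; "width": finger opening in m; "finger_force": force on a finger pad.
Only numpy, scipy, OpenCV 4.12 (cv2) and the standard library are available. Lean on these libraries where they do the work, as an engineer would, in place of code of your own. Each camera call takes 0.05 s, during which the arm holds its last target. There are 200 camera calls.

## Working session

There is one attempt and no reset: what is moved stays moved. The work goes in short steps, Python scripts to look and compute and a tool call to move; the robot and the scene stay as the last step left them, time stands still between calls to the robot, and variables do not carry over. Pictures are saved under pics/ and viewed, at most 14 in all, crops included, and the job is handed in when it is done.

Besides the shell and the picture viewer there is one more tool, called after "Request:" as a command line: name --argument value ..., lists and objects as JSON in quotes. move_arm: Moves the arm, as the interface text tells. Its arguments: {"type":"object","properties":{"steps":{"type":"array"}},"required":["steps"]}

```bash
mkdir -p pics; ls; cat > h.py <<'E'
from bench import *
import numpy as np, cv2
def cam(n):
    m=camera_model(n);K=np.array([[m['fx'],0,m['cx']],[0,m['fy'],m['cy']],[0,0,1.]])
    R=cv2.Rodrigues(np.array(m['rvec'],float))[0];return K,R,np.array(m['tvec'],float).ravel()
def cloud(n,d):
    K,R,t=cam(n);v,u=np.indices(d.shape);P=np.stack([(u-K[0,2])/K[0,0]*d,(v-K[1,2])/K[1,1]*d,d],-1)
    W=(P-t)@R;W[d==0]=np.nan;return W
def ray(n,uv,z):
    K,R,t=cam(n);r=R.T@np.array([(uv[0]-K[0,2])/K[0,0],(uv[1]-K[1,2])/K[1,1],1]);o=-R.T@t
    return o+r*(z-o[2])/r[2]
def save(n,p): cv2.imwrite('pics/'+n+'.png',cv2.cvtColor(p,cv2.COLOR_RGB2BGR))
E
python3 - <<'E'
from h import *
for n in('top','side'):
    p,d=snapshot(n);save(n+'0',p);K,R,t=cam(n);print(n,K[0,0],-R.T@t,R[2]);np.save(n+'d.npy',d)
    for k in['warmer','switch_grip','stand','column_knob','pawl_tab','well','rack','tube1','blood1','carrier1','reagent_bottle','powder_jar']:
        try:print(k,[(np.round(s['uv'],1).tolist(),round(s['score'],2)) for s in spot_point(n,k)])
        except Exception as e:print(k,e)
E
```

```text
pics
top 388.089220669292 [ 0.44678033 -0.00373175  1.24532647] [ 0.11381227 -0.00572172 -0.9934858 ]
warmer [([271.0, 197.2], 0.87), ([157.9, 233.2], 0.57)]
switch_grip [([329.0, 198.6], 0.65)]
stand [([160.6, 234.0], 0.92)]
column_knob [([140.0, 226.0], 0.75)]
pawl_tab [([145.0, 257.4], 0.47)]
well [([195.7, 221.5], 0.83)]
rack [([367.1, 258.1], 0.62), ([362.2, 246.9], 0.16)]
tube1 [([364.5, 263.0], 0.58), ([384.1, 274.6], 0.42)]
blood1 [([380.1, 260.1], 0.62), ([373.5, 240.5], 0.61), ([358.7, 245.5], 0.49), ([378.1, 252.6], 0.47), ([362.6, 255.3], 0.47)]
carrier1 [([223.6, 266.0], 0.77), ([256.3, 264.3], 0.76), ([293.9, 264.7], 0.55)]
reagent_bottle [([191.9, 165.1], 0.57)]
powder_jar [([367.4, 183.5], 0.78), ([291.8, 266.8], 0.59)]
side 501.18925176636805 [ 0.12461491 -0.84136582  0.8841419 ] [ 0.37904168  0.70553186 -0.59879229]
warmer [([304.3, 248.6], 0.58)]
switch_grip [([338.6, 264.4], 0.67), ([284.2, 399.2], 0.65)]
stand [([217.7, 193.0], 0.87), ([306.6, 353.0], 0.2)]
column_knob [([207.8, 134.4], 0.69)]
pawl_tab [([185.1, 167.6], 0.55)]
well [([239.3, 201.6], 0.89), ([234.5, 295.4], 0.39)]
rack [([294.8, 375.0], 0.61)]
tube1 [([216.0, 191.9], 0.72), ([285.8, 393.3], 0.56), ([185.0, 163.9], 0.52), ([208.7, 136.7], 0.25)]
blood1 [([306.4, 352.3], 0.75), ([394.9, 330.3], 0.74), ([320.9, 370.6], 0.56), ([296.1, 386.7], 0.54)]
carrier1 [([204.6, 239.0], 0.82), ([234.7, 297.9], 0.71), ([214.9, 264.8], 0.71)]
reagent_bottle [([286.9, 189.5], 0.8)]
powder_jar [([392.9, 329.4], 0.81), ([234.3, 298.8], 0.75)]
```

```bash
python3 - <<'E'
import cv2
a=cv2.imread('pics/top0.png')[130:320,90:430]
cv2.imwrite('pics/top0c.png',cv2.resize(a,None,fx=2.35,fy=2.35,interpolation=cv2.INTER_CUBIC))
E
```

```text
(no output)
```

View pics/side0.png

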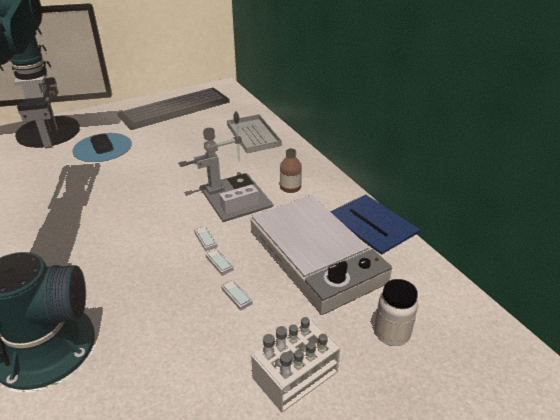

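View pics/top0c.png

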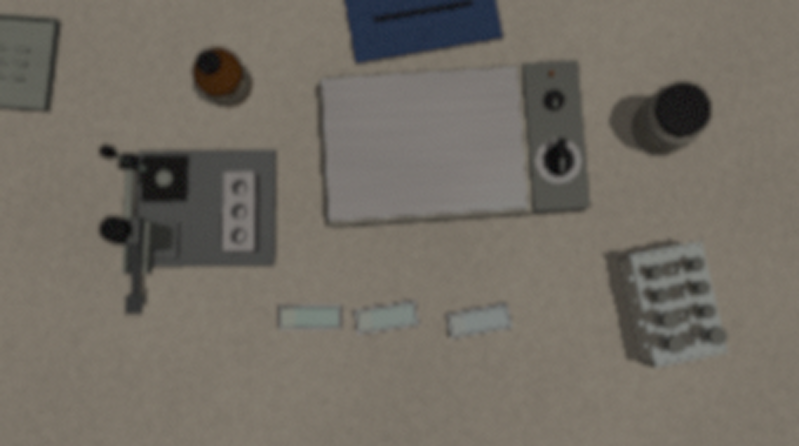

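Side view: stand at about (217,190), three carriers at (205,238), (219,261) and (237,295), warmer with its switch at (338,268), rack at (295,360), jar at (396,312), bottle at (290,170). The top view agrees. Next I fit the poses from depth.

```bash
cat > fit.py <<'E'
from h import *
def rects(W,lo,hi,xr,yr,mn=15):
    m=((W[...,2]>lo)&(W[...,2]<hi)&(W[...,0]>xr[0])&(W[...,0]<xr[1])&(W[...,1]>yr[0])&(W[...,1]<yr[1])).astype(np.uint8)
    n,l,s,c=cv2.connectedComponentsWithStats(m,connectivity=4);o=[]
    for i in range(1,n):
        if s[i,4]<mn:continue
        P=W[l==i];(cx,cy),(w,h),a=cv2.minAreaRect(P[:,:2].astype(np.float32)*1000)
        if w<h:w,h,a=h,w,a+90
        o.append((round(cx),round(cy),round(w),round(h),round((a+90)%180-90,1),round(float(np.nanmedian(P[:,2]))*1000),int(s[i,4])))
    return o
E
python3 - <<'E'
from fit import *
d=np.load('topd.npy');W=cloud('top',d)
for nm,a in dict(warm=(.05,.07,(.3,.9),(-.3,.3),300),carr=(.006,.03,(.15,.45),(-.2,.3),40),rack=(.068,.085,(.1,.6),(-.6,-.1),20),tubes=(.095,.16,(.1,.6),(-.6,-.1),4),well=(.05,.065,(.2,.7),(.15,.6),50),base=(.008,.018,(.2,.7),(.15,.6),100),knob=(.19,.25,(.2,.7),(.15,.6),5),tab=(.11,.15,(.2,.7),(.15,.6),5),sw=(.075,.11,(.35,.6),(-.3,0),5),tall=(.12,.14,(.3,.8),(-.5,.5),20)).items():
    print(nm,rects(W,*a))
E
```

```text
warm [(656, -39, 345, 201, -87.7, 60, 6710), (571, 245, 102, 41, -0.9, 57, 360)]
carr [(427, 58, 84, 36, -82.1, 15, 291), (420, -67, 84, 34, -81.4, 15, 290), (429, 159, 83, 35, 88.4, 15, 298)]
rack [(436, -318, 146, 97, 9.7, 77, 977)]
tubes [(484, -335, 16, 15, -88.8, 110, 36), (477, -285, 18, 15, 88.5, 111, 35), (455, -340, 16, 15, 49.3, 111, 34), (447, -289, 16, 15, -52.2, 111, 34), (426, -345, 16, 15, 88.7, 111, 33), (417, -295, 22, 17, 89.6, 125, 55), (396, -350, 20, 20, -47.7, 125, 58), (388, -299, 21, 20, 89.1, 125, 59)]
well [(571, 245, 102, 41, -0.9, 57, 360)]
base [(583, 300, 191, 158, 88.4, 13, 1871), (432, 176, 48, 31, 88.4, 15, 155)]
knob [(623, 354, 14, 13, -78.9, 240, 45), (539, 356, 30, 30, 88.6, 213, 138)]
tab [(622, 352, 5, 2, -33.3, 123, 7), (499, 357, 110, 32, -4.0, 129, 296)]
sw [(487, -282, 41, 33, -80.3, 78, 96), (417, -289, 119, 34, 7.4, 78, 238)]
tall [(754, 269, 29, 29, 70.3, 130, 90), (677, -325, 70, 66, -46.4, 130, 450), (499, 357, 110, 31, -3.9, 129, 271), (417, -295, 21, 17, 87.7, 126, 47), (396, -350, 22, 17, 90.0, 126, 47), (388, -299, 20, 20, 89.1, 125, 52)]
```

```bash
python3 - <<'E'
from fit import *
d=np.load('topd.npy');W=cloud('top',d)
print(rects(W,.064,.12,(.5,.8),(-.27,-.1),3))
print(rects(W,.09,.12,(.5,.8),(-.27,-.1),3))
print(ray('top',(329,198.6),.088))
o=get_obs();print(o['tool_pos'],o['ee_rot'],o['joint_positions'],o['time'],o['width'])
K,R,t=cam('wrist');print(-R.T@t,R)
E
```

```text
[(742, -171, 4, 3, -5.7, 66, 3), (706, -172, 27, 25, 30.8, 71, 66), (625, -175, 40, 39, -44.0, 81, 158)]
[(626, -175, 45, 13, -1.3, 99, 74)]
[ 0.62166198 -0.17634221  0.088     ]
[0.14658032 0.53011416 0.21949287] [ 3.14154385e+00 -1.26618596e-06  2.87180297e+00] [ 1.19793523e+00  8.72105688e-02  1.37071421e+00  6.32064614e-06
  1.68361946e+00 -1.03070699e-01] 1.3 0.09412603057505431
[0.0738324  0.55176862 0.38444799] [[ 2.66415171e-01  9.63858011e-01  8.31539466e-04]
 [ 9.31031733e-01 -2.57564866e-01  2.58534819e-01]
 [ 2.49405032e-01 -6.81034082e-02 -9.66001582e-01]]
```

Request:
move_arm --steps '[0,0,0.288,0.479,-0.705,0,0.6,0,0,0.288,0.479,-0.705,0,0.6,0,0,0.288,0.479,-0.705,0,0.6,0,0,0.288,0.479,-0.705,0,0.6,0,0,0.288,0.479,-0.705,0,0.6,0,0,0.288,0.479,-0.705,0,0.6,0,0,0.288,0.479,-0.705,0,0.6,0,0,0.288,0.479,-0.705,0,0.6,0,0,0.288,0.479,-0.705,0,0.6,0,0,0.288,0.479,-0.705,0,0.6,0,0,0.288,0.479,-0.705,0,0.6,0,0,0.288,0.479,-0.705,0,0.6]'

```text
time: 2.5
tool_pos: [0.4821, 0.0358, 0.2199]
ee_rot: [3.141, 0.001, -3.124]
wrist_force: [1.0, 0.5, -0.6]
width: 0.0568
finger_force: 0.0
```

Request:
move_arm --steps '[0,0,0,0.143,-0.211,0,0.6,0,0,0,0.143,-0.211,0,0.6,0,0,0,0.143,-0.211,0,0.6,0,0,0,0.143,-0.211,0,0.6,0,0,0,0.143,-0.211,0,0.6,0,0,0,0.143,-0.211,0,0.6,0,0,0,0.143,-0.211,0,0.6]'

```text
time: 3.2
tool_pos: [0.6243, -0.1743, 0.218]
ee_rot: [3.14, -0.002, -3.125]
wrist_force: [0.2, 0.1, -0.2]
width: 0.0566
finger_force: 0.0
```

```bash
python3 - <<'E'
from fit import *
K,R,t=cam('wrist');p,d=snapshot('wrist');W=cloud('wrist',d);save('w1',p)
print(rects(W,.092,.12,(.5,.8),(-.27,-.1),50))
print(rects(W,.055,.065,(.5,.8),(-.27,.2),500))
o=get_obs();print(o['tool_pos'],o['ee_rot'])
E
```

```text
[(628, -173, 46, 13, -1.2, 101, 683)]
[(663, -171, 200, 76, 2.2, 61, 10499), (657, 3, 260, 190, -87.8, 61, 34625)]
[ 0.62395098 -0.17295777  0.21899484] [ 3.14037067e+00 -1.17016111e-03 -3.12380121e+00]
```

Request:
move_arm --steps '[0,0,-0.03,0.002,0,-0.05,0.6,0,0,-0.03,0.002,0,-0.09,0.6,0,0,-0.03,0.002,0,-0.115,0.6,0,0,-0.03,0.002,0,-0.13,0.6,0,0,-0.03,0.002,0,-0.13,0.6,0,0,-0.03,0.002,0,-0.13,0,0,0,-0.03,0.002,0,-0.13,0,0,0,-0.03,0.002,0,-0.13,0,0,0,-0.03,0.002,0,-0.13,0,0,0,-0.03,0.002,0,-0.13,0,0,0,-0.03,0.002,0,-0.13,0]'

```text
time: 4.35
tool_pos: [0.6265, -0.1757, 0.0901]
ee_rot: [-3.137, 0.001, 3.129]
wrist_force: [0.6, -1.9, 0.5]
width: 0.0128
finger_force: 30.0
```

Gripped the bar (12.8 mm). I turn it clockwise 60° and a touch more, against the stop.

Request:
move_arm --steps '[0,0,-0.13,0,0,0,0,0,0,-0.26,0,0,0,0,0,0,-0.39,0,0,0,0,0,0,-0.52,0,0,0,0,0,0,-0.65,0,0,0,0,0,0,-0.78,0,0,0,0,0,0,-0.91,0,0,0,0,0,0,-1.02,0,0,0,0,0,0,-1.05,0,0,0,0,0,0,-1.05,0,0,0,0]'

```text
time: 5.35
tool_pos: [0.6274, -0.1741, 0.0901]
ee_rot: [3.14, 0.003, 2.081]
wrist_force: [3.0, -2.1, -0.2]
width: 0.0134
finger_force: 31.0
```

```bash
python3 -c "
from h import *
o=get_obs();print(o['wrist_torque'],o['joint_positions'])"
```

```text
[-0.50579383 -0.52442187  0.65583313] [-3.57335264e-01  3.61723561e-01  1.30021190e+00 -7.00218718e-04
  1.47609502e+00 -8.67553147e-01]
```

Request:
move_arm --steps '[0,0,0,0,0,0,0.6,0,0,0,0,0,0,0.6,0,0,0,0,0,0.0,0.6,0,0,0,0,0,0.05,0.6,0,0,0,0,0,0.1,0.6,0,0,0,-0.02,0.02,0.14,0.6,0,0,0,-0.02,0.02,0.16,0.6,0,0,0,-0.02,0.02,0.16,0.6]'

```text
time: 6.15
tool_pos: [0.6074, -0.1532, 0.2549]
ee_rot: [3.135, 0.007, 2.08]
wrist_force: [0.3, 0.2, -0.2]
width: 0.0562
finger_force: 0.0
```

```bash
python3 - <<'E'
from fit import *
p,d=snapshot('top');W=cloud('top',d)
print('sw',rects(W,.09,.12,(.5,.8),(-.27,-.1),10))
p,d=snapshot('wrist');W=cloud('wrist',d)
print('sw',rects(W,.092,.12,(.5,.8),(-.27,-.1),50))
o=get_obs();print(o['tool_pos'],o['ee_rot'])
E
```

```text
sw [(618, -162, 14, 12, -66.0, 99, 22)]
sw [(627, -174, 45, 13, -57.9, 97, 522)]
[ 0.60601223 -0.15316319  0.24871423] [-3.14114114e+00 -5.79948954e-04  2.07976805e+00]
```

Request:
move_arm --steps '[0,0,1.035,-0.068,0.509,0.05,0.7,0,0,1.035,-0.068,0.509,0.05,0.7,0,0,1.035,-0.068,0.509,0.05,0.7,0,0,1.035,-0.068,0.509,0.05,0.7,0,0,1.035,-0.068,0.509,0.05,0.7,0,0,1.035,-0.068,0.509,0.05,0.7,0,0,1.035,-0.068,0.509,0.05,0.7,0,0,1.035,-0.068,0.509,0.05,0.7,0,0,1.035,-0.068,0.509,0.05,0.7,0,0,1.035,-0.068,0.509,0.05,0.7,0,0,1.035,-0.068,0.509,0.05,0.7,0,0,1.035,-0.068,0.509,0.05,0.7]'

```text
time: 7.45
tool_pos: [0.5373, 0.3576, 0.2958]
ee_rot: [-3.139, -0.005, 3.118]
wrist_force: [0.1, -0.3, -1.0]
width: 0.066
finger_force: 0.0
```

```bash
python3 - <<'E'
from fit import *
p,d=snapshot('wrist');W=cloud('wrist',d);save('w2',p)
o=get_obs();print(o['tool_pos'],o['ee_rot'])
for a,b in((.195,.23),(.145,.18),(.05,.065),(.11,.145)):print(a,rects(W,a,b,(.4,.75),(.15,.5),60))
E
```

```text
[0.53795156 0.35566895 0.2964723 ] [-3.13831658 -0.0038973   3.11577636]
0.195 [(541, 355, 31, 31, 24.1, 214, 1276), (622, 354, 10, 8, 74.4, 211, 151)]
0.145 [(534, 356, 34, 16, 87.1, 169, 414), (605, 354, 61, 20, -1.9, 166, 758)]
0.05 [(574, 245, 104, 41, -1.2, 57, 1870), (729, 268, 49, 12, 88.2, 57, 185)]
0.11 [(488, 356, 88, 33, -0.7, 130, 1658), (746, 268, 25, 9, -90.0, 127, 265)]
```

View pics/w2.png

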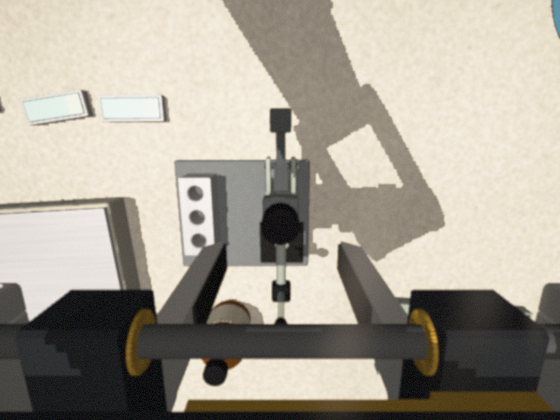

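The knob, at (281,222), sits centred between the fingers; the wells are at about (197,217). I go down and grip.

Request:
move_arm --steps '[0,0,0,0.002,0,-0.03,0.7,0,0,0,0.002,0,-0.06,0.7,0,0,0,0.002,0,-0.085,0.7,0,0,0,0.002,0,-0.097,0.7,0,0,0,0.002,0,-0.097,0.7,0,0,0,0.002,0,-0.097,0,0,0,0,0.002,0,-0.097,0,0,0,0,0.002,0,-0.097,0,0,0,0,0.002,0,-0.097,0,0,0,0,0.002,0,-0.097,0]'

```text
time: 8.5
tool_pos: [0.5405, 0.3557, 0.2035]
ee_rot: [3.142, 0.001, 3.115]
wrist_force: [0.1, -0.2, 1.4]
width: 0.0314
finger_force: 30.0
```

Request:
move_arm --steps '[0,0,0,0,0,0.008,0,0,0,0,0,0,0.016,0,0,0,0,0,0,0.024,0,0,0,0,0,0,0.032,0,0,0,0,0,0,0.04,0,0,0,0,0,0,0.048,0,0,0,0,0,0,0.056,0,0,0,0,0,0,0.064,0,0,0,0,0,0,0.072,0,0,0,0,0,0,0.08,0,0,0,0,0,0,0.086,0,0,0,0,0,0,0.089,0]'

```text
time: 9.7
tool_pos: [0.5401, 0.3557, 0.2937]
ee_rot: [3.141, 0.002, 3.115]
wrist_force: [3.8, -0.7, -8.9]
width: 0.0316
finger_force: 30.0
```

```bash
cat > col.py <<'E'
from fit import *
p,d=snapshot('side');W=cloud('side',d)
m=(abs(W[...,0]-.54)<.03)&(abs(W[...,1]-.355)<.03)&(W[...,2]>.12)
p2,d2=snapshot('wrist');W2=cloud('wrist',d2)
o=get_obs();print(o['tool_pos'],o['wrist_force'],o['width'])
for a,b in((.20,.24),(.24,.275),(.275,.32),(.11,.15)):print(a,rects(W2,a,b,(.4,.75),(.3,.4),60))
save('col_s',cv2.resize(p[90:230,150:300],None,fx=4,fy=4)) 
E
python3 col.py
```

```text
[0.5401138  0.35571778 0.29380287] [ 2.42541219  0.06060192 -5.65347991] 0.03113292928383892
0.2 [(528, 357, 20, 6, 89.6, 219, 291)]
0.24 [(534, 357, 34, 18, 88.4, 259, 1052), (594, 356, 21, 9, 0.4, 254, 315), (628, 356, 18, 14, 84.2, 268, 143)]
0.275 [(539, 359, 55, 31, -79.6, 303, 4748), (623, 356, 7, 5, -85.7, 290, 349)]
0.11 [(500, 358, 112, 33, -1.5, 127, 1894)]
```

Request:
move_arm --steps '[0,0,0,0,0,0.003,0,0,0,0,0,0,0.006,0,0,0,0,0,0,0.006,0,0,0,0,0,0,0.006,0]'

```text
time: 10.2
tool_pos: [0.5401, 0.3557, 0.2979]
ee_rot: [3.141, 0.0, 3.115]
wrist_force: [1.8, -0.4, -5.7]
width: 0.0316
finger_force: 30.0
```

Request:
move_arm --steps '[0,0,0,0,0,-0.005,0,0,0,0,0,0,-0.01,0,0,0,0,0,0,-0.014,0,0,0,0,0,0,-0.014,0,0,0,0,0,0,-0.014,0.7,0,0,0,0,0,-0.014,0.7,0,0,0,0,0,-0.014,0.7,0,0,0,0,0,0.03,0.7,0,0,0,0,0,0.07,0.7,0,0,0,0,0,0.09,0.7]'

```text
time: 11.2
tool_pos: [0.54, 0.356, 0.3923]
ee_rot: [3.138, 0.005, 3.115]
wrist_force: [-0.2, -0.6, -0.3]
width: 0.0658
finger_force: 0.0
```

```bash
python3 col.py
```

```text
[0.54058959 0.35632153 0.39265364] [ 0.29796712  0.71437604 -0.37102986] 0.06604616013871423
0.2 [(528, 358, 31, 5, 89.0, 233, 102), (596, 361, 43, 5, 4.5, 238, 66), (597, 352, 40, 6, -8.1, 238, 61)]
0.24 [(533, 358, 35, 17, 83.6, 247, 339), (603, 357, 62, 19, -2.0, 243, 625)]
0.275 [(540, 357, 31, 31, 63.8, 291, 1091), (622, 356, 16, 9, 89.9, 310, 322)]
0.11 [(494, 358, 100, 33, -2.0, 127, 1121)]
```

View pics/col_s.png

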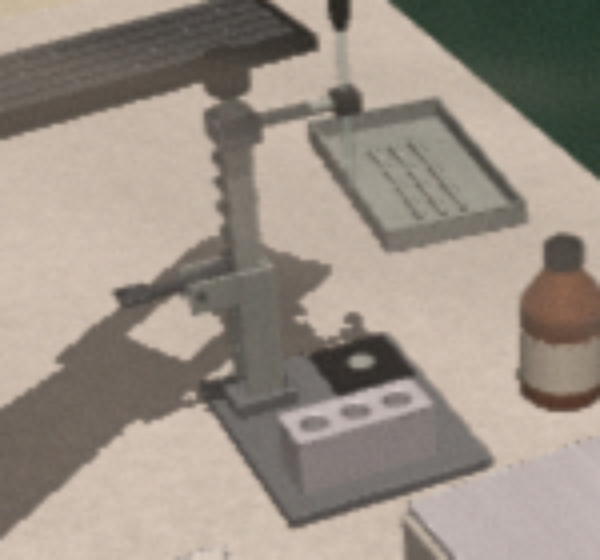

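The column is up, with the arm high above the base and the pawl lever in at the teeth (knob top about 0.292, which is notch 4). Now the carriers.

Request:
move_arm --steps '[0,0,0,-0.11,-0.196,-0.08,0.65,0,0,0,-0.11,-0.196,-0.12,0.65,0,0,0,-0.11,-0.196,-0.192,0.65,0,0,0,-0.11,-0.196,-0.192,0.65,0,0,0,-0.11,-0.196,-0.192,0.65,0,0,0,-0.11,-0.196,-0.192,0.65,0,0,0,-0.11,-0.196,-0.192,0.65,0,0,0,-0.11,-0.196,-0.192,0.65]'

```text
time: 12.1
tool_pos: [0.4282, 0.1591, 0.1926]
ee_rot: [-3.141, -0.005, 3.114]
wrist_force: [0.6, 0.3, 1.5]
width: 0.0612
finger_force: 0.0
```

```bash
cat > car.py <<'E'
from fit import *
for n,mn in(('wrist',300),('top',100)):
    p,d=snapshot(n);W=cloud(n,d);r=rects(W,.007,.03,(.15,.53),(-.22,.3),mn)
    print(n,[(*x,'grasp err') if 0 else x for x in r])
o=get_obs();print(o['tool_pos'],o['ee_rot'])
E
python3 car.py
```

```text
wrist [(425, -65, 86, 34, -81.4, 17, 2475), (433, 60, 84, 34, -82.7, 17, 2412), (436, 161, 84, 35, 89.2, 18, 2389), (518, 278, 44, 23, 88.6, 16, 673)]
top [(516, 254, 92, 26, 88.5, 12, 198), (428, 57, 83, 34, -82.9, 15, 283), (420, -67, 87, 34, -81.5, 15, 293)]
[0.43186647 0.16064811 0.19750116] [3.13991934 0.00421279 3.11521618]
```

Request:
move_arm --steps '[0,0,-1.56,0,0,-0.03,0.65,0,0,-1.56,0,0,-0.03,0.65,0,0,-1.56,0,0,-0.03,0.65,0,0,-1.56,0,0,-0.03,0.65,0,0,-1.56,0,0,-0.03,0.65,0,0,-1.56,0,0,-0.03,0.65,0,0,-1.56,0,0,-0.03,0.65,0,0,-1.56,0,0,-0.03,0.65,0,0,-1.56,0,0,-0.03,0.65,0,0,-1.56,0,0,-0.03,0.65,0,0,-1.56,0,0,-0.03,0.65,0,0,-1.56,0,0,-0.03,0.65]'

```text
time: 13.4
tool_pos: [0.433, 0.1613, 0.1687]
ee_rot: [3.135, -0.002, 1.556]
wrist_force: [-0.1, 0.2, 0.8]
width: 0.0611
finger_force: 0.0
```

```bash
python3 car.py
```

```text
wrist [(516, 254, 92, 28, 89.7, 11, 2818), (432, 160, 84, 34, 88.5, 14, 2645), (428, 60, 80, 34, -82.9, 14, 2038), (419, -57, 66, 34, -81.4, 14, 1198)]
top [(516, 272, 57, 26, 88.3, 13, 115), (428, 56, 87, 34, -82.9, 15, 290), (420, -67, 84, 34, -81.5, 15, 289), (431, 141, 48, 31, 88.4, 15, 166)]
[0.43209412 0.160811   0.16770063] [ 3.13729738e+00 -1.19445555e-03  1.55717483e+00]
```

Request:
move_arm --steps '[0,0,-0.02,-0.001,0,-0.05,0.65,0,0,-0.02,-0.001,0,-0.1,0.65,0,0,-0.02,-0.001,0,-0.13,0.65,0,0,-0.02,-0.001,0,-0.146,0.65,0,0,-0.02,-0.001,0,-0.146,0.65,0,0,-0.02,-0.001,0,-0.146,0.65]'

```text
time: 14.1
tool_pos: [0.4303, 0.1602, 0.0206]
ee_rot: [3.14, -0.0, 1.536]
wrist_force: [0.6, -0.7, 0.8]
width: 0.0611
finger_force: 0.0
```

Request:
move_arm --steps '[0,0,0,0,0,-0.004,0.65,0,0,0,0,0,-0.004,0,0,0,0,0,0,-0.004,0,0,0,0,0,0,-0.004,0,0,0,0,0,0,-0.004,0,0,0,0,0,0,0.02,0,0,0,0,0,0,0.06,0,0,0,0,0,0,0.1,0]'

```text
time: 14.9
tool_pos: [0.4281, 0.1595, 0.1198]
ee_rot: [-3.139, 0.001, 1.535]
wrist_force: [0.9, 0.1, -1.6]
width: 0.0337
finger_force: 30.0
```

Request:
move_arm --steps '[0,0,0,0.03,-0.01,0,0,0,0,0,0.065,-0.025,0,0,0,0,0,0.1,-0.04,0,0,0,0,0,0.135,-0.055,0,0,0,0,0,0.17,-0.07,0,0,0,0,0,0.205,-0.08,0,0,0,0,0,0.23,-0.09,0,0,0,0,0,0.24,-0.09,0,0,0,0,0,0.24,-0.09,-0.015,0,0,0,0,0.24,-0.09,-0.03,0,0,0,0,0.24,-0.09,-0.03,0]'

```text
time: 16.0
tool_pos: [0.6655, 0.0705, 0.0849]
ee_rot: [-3.133, 0.0, 1.536]
wrist_force: [-0.6, -0.6, -2.2]
width: 0.0338
finger_force: 30.0
```

Request:
move_arm --steps '[0,0,0,0,0,-0.004,0,0,0,0,0,0,-0.007,0,0,0,0,0,0,-0.009,0,0,0,0,0,0,-0.009,0]'

```text
time: 16.4
tool_pos: [0.6691, 0.0699, 0.0807]
ee_rot: [3.141, -0.0, 1.535]
wrist_force: [0.7, 0.3, -1.2]
width: 0.0338
finger_force: 30.0
```

Request:
move_arm --steps '[0,0,0,0,0,-0.002,0,0,0,0,0,0,-0.003,0,0,0,0,0,0,-0.003,0]'

```text
time: 16.7
tool_pos: [0.6692, 0.0698, 0.0774]
ee_rot: [-3.141, 0.0, 1.535]
wrist_force: [-0.0, -0.5, -1.5]
width: 0.0336
finger_force: 30.0
```

Request:
move_arm --steps '[0,0,0,0,0,-0.001,0,0,0,0,0,0,-0.001,0.6,0,0,0,0,0,-0.001,0.6,0,0,0,0,0,-0.001,0.6,0,0,0,0,0,0.04,0.6,0,0,0,0,0,0.09,0.6,0,0,0.13,-0.05,-0.03,0.09,0.65,0,0,0.13,-0.1,-0.06,0.09,0.65,0,0,0.13,-0.15,-0.09,0.09,0.65,0,0,0.13,-0.2,-0.12,0.09,0.65,0,0,0.13,-0.248,-0.136,0.09,0.65,0,0,0.13,-0.248,-0.136,0.09,0.65]'

```text
time: 17.9
tool_pos: [0.4187, -0.0671, 0.1678]
ee_rot: [3.141, 0.001, 1.664]
wrist_force: [0.0, 0.6, -0.9]
width: 0.0612
finger_force: 0.0
```

```bash
sed -i "s/^o=get/    print('plate',rects(W,.067,.095,(.5,.78),(-.16,.16),mn))\no=get/" car.py; python3 car.py
```

```text
wrist [(426, 57, 84, 34, -82.8, 14, 3660), (417, -67, 84, 34, -81.5, 14, 2675)]
plate []
top [(516, 254, 92, 26, 88.3, 12, 215), (428, 58, 84, 34, -82.9, 15, 289)]
plate [(667, 70, 83, 32, 88.7, 75, 308)]
[ 0.41843734 -0.06725464  0.16802302] [3.14109663e+00 1.04507681e-03 1.66166023e+00]
```

Request:
move_arm --steps '[0,0,0.055,0,0,-0.05,0.65,0,0,0.055,0,0,-0.1,0.65,0,0,0.055,0,0,-0.13,0.65,0,0,0.055,0,0,-0.147,0.65,0,0,0.055,0,0,-0.151,0.65,0,0,0.055,0,0,-0.151,0.65,0,0,0.055,0,0,-0.151,0,0,0,0.055,0,0,-0.151,0,0,0,0.055,0,0,-0.151,0,0,0,0.055,0,0,-0.151,0]'

```text
time: 19.0
tool_pos: [0.4218, -0.0664, 0.0173]
ee_rot: [3.14, 0.001, 1.72]
wrist_force: [-0.5, 0.8, 1.2]
width: 0.0336
finger_force: 30.0
```

Request:
move_arm --steps '[0,0,0,0,0,0.03,0,0,0,0,0,0,0.07,0,0,0,0,0,0,0.1,0,0,0,0,0.04,0,0.1,0,0,0,-0.03,0.08,0,0.1,0,0,0,-0.06,0.12,0.002,0.1,0,0,0,-0.09,0.16,0.004,0.1,0,0,0,-0.12,0.2,0.006,0.1,0,0,0,-0.13,0.24,0.007,0.1,0,0,0,-0.13,0.252,0.007,0.1,0,0,0,-0.13,0.252,0.007,0.08,0,0,0,-0.13,0.252,0.007,0.07,0]'

```text
time: 20.2
tool_pos: [0.6727, -0.059, 0.084]
ee_rot: [-3.138, -0.001, 1.59]
wrist_force: [-0.3, 1.4, -1.7]
width: 0.0334
finger_force: 30.0
```

Request:
move_arm --steps '[0,0,0,0,0,-0.004,0,0,0,0,0,0,-0.007,0,0,0,0,0,0,-0.009,0,0,0,0,0,0,-0.01,0,0,0,0,0,0,-0.01,0]'

```text
time: 20.7
tool_pos: [0.6734, -0.0593, 0.0774]
ee_rot: [3.14, 0.0, 1.59]
wrist_force: [0.2, 0.8, -1.2]
width: 0.0338
finger_force: 30.0
```

Request:
move_arm --steps '[0,0,0,0,0,-0.001,0,0,0,0,0,0,-0.001,0.6,0,0,0,0,0,-0.001,0.6,0,0,0,0,0,-0.001,0.6,0,0,0,0,0,0.04,0.6,0,0,0,0,0,0.09,0.6,0,0,0.107,-0.05,0.024,0.09,0.65,0,0,0.107,-0.1,0.048,0.09,0.65,0,0,0.107,-0.15,0.072,0.09,0.65,0,0,0.107,-0.2,0.096,0.09,0.65,0,0,0.107,-0.246,0.117,0.09,0.65,0,0,0.107,-0.246,0.117,0.09,0.65]'

```text
time: 21.9
tool_pos: [0.4239, 0.0591, 0.1664]
ee_rot: [-3.141, -0.001, 1.698]
wrist_force: [0.4, -0.7, 0.4]
width: 0.0612
finger_force: 0.0
```

```bash
python3 car.py
```

```text
wrist [(515, 233, 49, 30, -90.0, 12, 1959), (428, 60, 84, 34, -82.8, 15, 2690)]
plate [(659, 68, 75, 24, 89.7, 74, 1400)]
top [(516, 254, 92, 26, 88.4, 12, 214)]
plate [(671, -60, 84, 35, -89.7, 74, 310), (667, 70, 83, 33, 88.7, 75, 306)]
[0.42518226 0.05892317 0.16691647] [ 3.14035774e+00 -1.97054429e-04  1.69916061e+00]
```

Request:
move_arm --steps '[0,0,0,0.002,0.001,-0.05,0.65,0,0,0,0.002,0.001,-0.1,0.65,0,0,0,0.002,0.001,-0.13,0.65,0,0,0,0.002,0.001,-0.146,0.65,0,0,0,0.002,0.001,-0.15,0.65,0,0,0,0.002,0.001,-0.15,0.65,0,0,0,0.002,0.001,-0.15,0,0,0,0,0.002,0.001,-0.15,0,0,0,0,0.002,0.001,-0.15,0,0,0,0,0.002,0.001,-0.15,0]'

```text
time: 23.0
tool_pos: [0.4298, 0.0588, 0.0172]
ee_rot: [3.14, 0.0, 1.697]
wrist_force: [-0.0, -0.4, 1.6]
width: 0.0335
finger_force: 30.0
```

Request:
move_arm --steps '[0,0,0,0,0,0.03,0,0,0,0,0,0,0.07,0,0,0,0,0,0,0.1,0,0,0,0,0.03,-0.01,0.1,0,0,0,-0.03,0.06,-0.02,0.1,0,0,0,-0.06,0.09,-0.03,0.1,0,0,0,-0.09,0.12,-0.04,0.1,0,0,0,-0.12,0.15,-0.05,0.1,0,0,0,-0.13,0.172,-0.055,0.1,0,0,0,-0.13,0.172,-0.055,0.1,0,0,0,-0.13,0.172,-0.055,0.08,0,0,0,-0.13,0.172,-0.055,0.07,0]'

```text
time: 24.2
tool_pos: [0.5996, 0.0042, 0.0849]
ee_rot: [-3.139, -0.0, 1.567]
wrist_force: [-1.1, -0.7, -1.1]
width: 0.0338
finger_force: 30.0
```

Request:
move_arm --steps '[0,0,0,0,0,-0.004,0,0,0,0,0,0,-0.007,0,0,0,0,0,0,-0.009,0,0,0,0,0,0,-0.009,0]'

```text
time: 24.6
tool_pos: [0.6012, 0.0039, 0.0779]
ee_rot: [3.141, 0.0, 1.567]
wrist_force: [-0.6, -0.7, -1.0]
width: 0.0337
finger_force: 30.0
```

Request:
move_arm --steps '[0,0,0,0,0,-0.001,0,0,0,0,0,0,-0.001,0.58,0,0,0,0,0,-0.001,0.58,0,0,0,0,0,-0.001,0.58,0,0,0,0,0,0.04,0.58,0,0,0,0,0,0.09,0.6,0,0,0,0,0,0.14,0.6,0,0,0,-0.03,-0.03,0.18,0.6,0,0,0,-0.06,-0.06,0.2,0.5,0,0,0,-0.09,-0.09,0.2,0.5]'

```text
time: 25.6
tool_pos: [0.5119, -0.0871, 0.2825]
ee_rot: [3.133, 0.003, 1.568]
wrist_force: [-1.1, -1.1, 1.8]
width: 0.0474
finger_force: 0.0
```

Request:
move_arm --steps '[0,0,-1.398,-0.104,-0.234,0.02,0.4,0,0,-1.398,-0.104,-0.234,0.02,0.4,0,0,-1.398,-0.104,-0.234,0.02,0.4,0,0,-1.398,-0.104,-0.234,0.02,0.4,0,0,-1.398,-0.104,-0.234,0.02,0.4,0,0,-1.398,-0.104,-0.234,0.02,0.4,0,0,-1.398,-0.104,-0.234,0.02,0.4,0,0,-1.398,-0.104,-0.234,0.02,0.4,0,0,-1.398,-0.104,-0.234,0.02,0.4,0,0,-1.398,-0.104,-0.234,0.02,0.4,0,0,-1.398,-0.104,-0.234,0.02,0.4,0,0,-1.398,-0.104,-0.234,0.02,0.4]'

```text
time: 26.8
tool_pos: [0.4072, -0.3202, 0.2977]
ee_rot: [3.141, -0.0, 0.17]
wrist_force: [-0.5, 0.2, -0.1]
width: 0.0373
finger_force: 0.0
```

```bash
python3 - <<'E'
from fit import *
for n,mn in(('top',4),('wrist',40)):
    p,d=snapshot(n);W=cloud(n,d);save('r_'+n,p)
    print(n,'tubes',rects(W,.117,.14,(.3,.55),(-.42,-.22),mn))
    print('plate',rects(W,.067,.095,(.5,.78),(-.14,.16),mn))
    if n=='top':print(rects(W,.007,.03,(.2,.53),(-.22,.2),60),rects(W,.27,.3,(.5,.57),(.3,.4),20),'well',rects(W,.05,.064,(.4,.7),(.2,.3),100))
    else: print('rack',rects(W,.07,.083,(.3,.55),(-.42,-.22),300),rects(W,.09,.13,(.3,.55),(-.42,-.22),100))
o=get_obs();print(o['tool_pos'],o['ee_rot'])
E
```

```text
top tubes [(418, -293, 19, 17, 88.4, 126, 47), (387, -298, 21, 19, 13.9, 126, 49)]
plate [(671, -60, 83, 35, 89.5, 75, 306), (667, 70, 83, 33, 88.8, 75, 306), (599, 2, 80, 34, 89.0, 75, 301)]
[] [(539, 355, 30, 29, 43.5, 293, 164)] well [(571, 246, 102, 41, -1.4, 57, 359)]
wrist tubes [(418, -294, 21, 20, 8.6, 126, 336), (389, -299, 21, 21, 8.5, 125, 323), (397, -350, 21, 20, 11.0, 126, 334)]
plate []
rack [(437, -317, 145, 95, 9.8, 77, 5884)] [(477, -284, 17, 16, -80.4, 111, 230), (486, -334, 17, 16, -80.1, 111, 230), (448, -289, 17, 17, 52.6, 111, 220), (457, -340, 17, 17, -82.8, 111, 223), (418, -294, 21, 21, -53.5, 126, 357), (427, -345, 17, 17, -80.4, 111, 224), (389, -299, 21, 21, 8.5, 125, 369), (397, -350, 21, 20, 11.0, 125, 379)]
[ 0.40721789 -0.32018003  0.29762681] [ 3.14136834e+00 -9.27810165e-05  1.69644808e-01]
```

View pics/r_wrist.png

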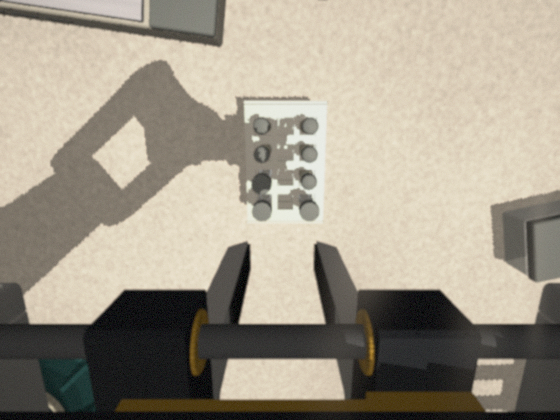

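All three carriers lie on the plate and the column still reads notch 4. The three conical caps in the rack are at (262,182), (262,211) and (309,211). Fetching the tube at (0.389, -0.299).

Request:
move_arm --steps '[0,0,0,-0.018,0.021,-0.04,0.4,0,0,0,-0.018,0.021,-0.09,0.4,0,0,0,-0.018,0.021,-0.13,0.4,0,0,0,-0.018,0.021,-0.16,0.4,0,0,0,-0.018,0.021,-0.178,0.4,0,0,0,-0.018,0.021,-0.184,0.4,0,0,0,-0.018,0.021,-0.184,0.4]'

```text
time: 27.6
tool_pos: [0.3889, -0.2989, 0.113]
ee_rot: [-3.14, 0.001, 0.169]
wrist_force: [-0.3, -0.4, 0.9]
width: 0.0373
finger_force: 0.0
```

Request:
move_arm --steps '[0,0,0,0,0,0,0,0,0,0,0,0,0,0,0,0,0,0,0,0,0,0,0,0,0,0,0,0,0,0,0,0,0,0,0]'

```text
time: 28.1
tool_pos: [0.3899, -0.3, 0.1151]
ee_rot: [3.139, -0.002, 0.169]
wrist_force: [-0.1, 0.3, 4.9]
width: 0.0215
finger_force: 30.0
```

Request:
move_arm --steps '[0,0,0,0,0,0.01,0,0,0,0,0,0,0.03,0,0,0,0,0,0,0.055,0,0,0,0,0,0,0.085,0,0,0,0,0,0,0.115,0,0,0,0,0,0,0.14,0,0,0,0,0,0,0.155,0,0,0,0,0,0,0.155,0]'

```text
time: 28.9
tool_pos: [0.3898, -0.2997, 0.2709]
ee_rot: [3.138, -0.003, 0.169]
wrist_force: [-0.2, -0.3, -0.1]
width: 0.0212
finger_force: 30.0
```

Request:
move_arm --steps '[0,0,0,0.007,0.02,0,0,0,0,-0.02,0.022,0.06,0,0,0,0,-0.04,0.04,0.105,0,0,0,0,-0.06,0.058,0.15,0,0,0,0,-0.08,0.076,0.195,0,0,0,0,-0.1,0.094,0.24,0,0,0,0,-0.12,0.112,0.285,0,0,0,0,-0.14,0.13,0.33,0,0,0,0,-0.16,0.148,0.375,0,0,0,0,-0.18,0.166,0.42,0,0,0,0,-0.195,0.184,0.465,0,0,0,0,-0.195,0.196,0.5,0,0]'

```text
time: 30.1
tool_pos: [0.5849, 0.2034, 0.2654]
ee_rot: [3.141, 0.005, -0.025]
wrist_force: [-0.3, 0.3, 0.6]
width: 0.021
finger_force: 30.0
```

Request:
move_arm --steps '[0,0,0,0.01,0.025,0,0,0,0,0,0.017,0.042,0,0,0,0,0,0.018,0.045,0,0,0,0,0,0.018,0.045,0,0,0,0,0,0.018,0.045,0,0]'

```text
time: 30.6
tool_pos: [0.6028, 0.2447, 0.2678]
ee_rot: [3.141, 0.001, -0.027]
wrist_force: [-0.0, 0.1, -0.2]
width: 0.0217
finger_force: 30.0
```

```bash
cat > well.py <<'E'
from fit import *
o=get_obs();print(o['tool_pos'],o['ee_rot'],o['width'])
for n in('wrist','top'):
    p,d=snapshot(n);W=cloud(n,d);save('well_'+n,p)
    print(n,rects(W,.05,.064,(.45,.7),(.18,.3),60))
    m=(abs(W[...,2]-.057)<.005)&(W[...,1]>.21)&(W[...,1]<.28)&(W[...,0]>.5)&(W[...,0]<.64)
    x,y,w,h=cv2.boundingRect(m.astype(np.uint8));sub=(m[y:y+h,x:x+w]).astype(np.uint8)
    k,l,s,c=cv2.connectedComponentsWithStats(1-sub,connectivity=4)
    for i in range(1,k):
        if s[i,4]>15 and s[i,0]>0 and s[i,1]>0 and s[i,0]+s[i,2]<w and s[i,1]+s[i,3]<h:
            print('hole',np.round(ray(n,c[i]+[x,y],.057)*1000,1),s[i,4])
    print('caps',rects(W,.125,.15,(.5,.64),(.2,.29),4))
E
python3 well.py
```

```text
[0.60281821 0.24474514 0.26782676] [ 3.14053715e+00  1.45738715e-03 -2.71468361e-02] 0.021687400604084073
wrist [(573, 247, 104, 40, -1.1, 57, 1540)]
hole [605.9 246.5  57. ] 206
caps []
top [(568, 246, 93, 41, -1.1, 57, 294)]
hole [571.2 245.2  57. ] 31
hole [539.9 245.8  57. ] 32
caps []
```

```bash
python3 - <<'E'
from fit import *
p,d=snapshot('side');W=cloud('side',d)
K,R,t=cam('side');c=-R.T@t
o=get_obs();T=o['tool_pos']
m=(abs(W[...,0]-T[0])<.03)&(abs(W[...,1]-T[1])<.03)
for a,b in((.155,.185),(.185,.215),(.215,.245)):
    q=m&(W[...,2]>a)&(W[...,2]<b);P=W[q]
    if len(P):print(a,len(P),P.mean(0),P.min(0),P.max(0))
s=p[90:230,180:320];save('tube_s',cv2.resize(s,None,fx=4,fy=4,interpolation=cv2.INTER_CUBIC))
# project expected axis
for z in(.16,.2,.24,.057):
    x=K@(R@np.array([T[0],T[1],z])+t);x=x[:2]/x[2];print(z,x,(x-[180,90])*4)
E
```

```text
0.155 32 [0.59855065 0.23835698 0.17461945] [0.59247358 0.23292454 0.15900095] [0.60511963 0.24344223 0.18492593]
0.185 56 [0.59828307 0.23682956 0.19979815] [0.59134213 0.2322916  0.18546329] [0.60707466 0.24164969 0.21334863]
0.215 66 [0.5984877  0.23762816 0.22903641] [0.5908577  0.23167273 0.21511264] [0.60842259 0.24728927 0.24441823]
0.16 [246.54066155 158.05743533] [266.1626462  272.22974131]
0.2 [245.89990131 145.40699237] [263.59960525 221.62796949]
0.24 [245.23611933 132.30203427] [260.94447734 169.20813708]
0.057 [248.09270193 188.69915932] [272.37080774 394.79663727]
```

View pics/tube_s.png

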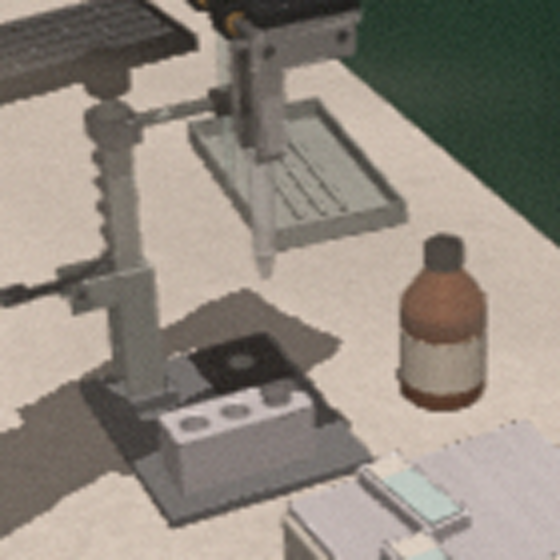

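View pics/well_wrist.png

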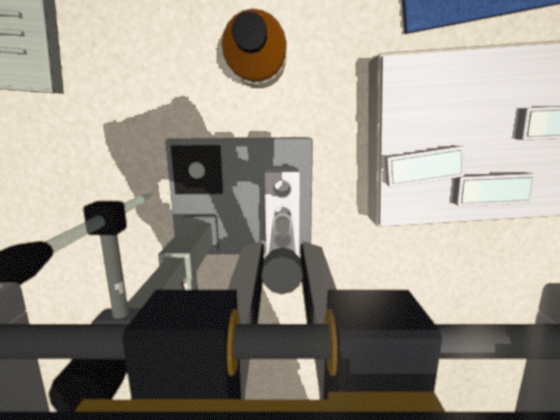

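The side view shows the tube upright over the third well. But the wrist view shows a carrier at (425,166) lying askew on the plate, so it seems to have been knocked. I'm checking it.

```bash
python3 - <<'E'
from fit import *
for n in('top','wrist'):
    p,d=snapshot(n);W=cloud(n,d)
    r=rects(W,.067,.095,(.5,.8),(-.16,.2),150);print(n,r,rects(W,.007,.05,(.25,.53),(-.25,.2),60))
    for x in r:
        b=cv2.boxPoints((x[:2],x[2:4],x[4]))-[654.5,0.5];a=np.radians(2.3)
        print(np.round(b@np.array([[np.cos(a),-np.sin(a)],[np.sin(a),np.cos(a)]])).tolist())
E
```

```text
top [(672, -59, 84, 35, -88.8, 75, 304), (615, 44, 172, 61, 73.3, 75, 616)] []
[[33.0, -18.0], [-2.0, -18.0], [-3.0, -102.0], [32.0, -102.0]]
[[-95.0, -26.0], [-37.0, -46.0], [19.0, 116.0], [-39.0, 136.0]]
wrist [(673, -36, 43, 34, -89.0, 74, 1287), (616, 44, 177, 63, 73.0, 74, 4647)] []
[[35.0, -16.0], [1.0, -15.0], [-0.0, -58.0], [34.0, -59.0]]
[[-96.0, -28.0], [-36.0, -49.0], [22.0, 118.0], [-37.0, 139.0]]
```

```bash
python3 - <<'E'
from fit import *
p,d=snapshot('wrist');W=cloud('wrist',d)
save('pl',cv2.resize(p[30:240,350:560],None,fx=2.8,fy=2.8,interpolation=cv2.INTER_CUBIC))
a=np.radians(2.3);Q=np.array([[np.cos(a),-np.sin(a)],[np.sin(a),np.cos(a)]])
L=(W[...,:2]*1000-[654.5,.5])@Q
m=((W[...,2]>.067)&(W[...,2]<.09)&(L[...,1]>30)&(L[...,0]<60)&(L[...,0]>-110)&(L[...,1]<170)).astype(np.uint8)
# split: opening to drop parts
for k in(3,5,7,9,11):
    e=cv2.erode(m,np.ones((k,k)));n,l,s,c=cv2.connectedComponentsWithStats(e)
    print(k,[(s[i,4],np.round(np.nanmean(L[l==i],0))) for i in range(1,n)])
P=L[m>0];print(P.min(0),P.max(0),P[P[:,1].argmax()],P[P[:,0].argmin()],P[P[:,0].argmax()])
for q in((388,157),(460,147),(464,172),(393,185),(376,60),(380,222)):
    print(q,np.round((ray('wrist',q,.074 if q[1]!=60 and q[1]!=222 else .06)[:2]*1000-[654.5,.5])@Q))
E
```

```text
3 [(np.int32(2512), array([-27.,  80.]))]
5 [(np.int32(2094), array([-26.,  81.]))]
7 [(np.int32(1560), array([-22.,  88.])), (np.int32(159), array([-50.,  40.])), (np.int32(6), array([-64.,  46.]))]
9 [(np.int32(1329), array([-22.,  88.])), (np.int32(88), array([-50.,  40.]))]
11 [(np.int32(1111), array([-22.,  89.])), (np.int32(33), array([-50.,  39.]))]
[-70.30833244  30.05544468] [ -2.1124612  129.70288901] [-10.06641279 129.70288901] [-70.30833244  38.63436143] [-2.1124612  51.80125578]
(388, 157) [ -8. 128.]
(460, 147) [-2. 50.]
(464, 172) [-30.  43.]
(393, 185) [-39. 122.]
(376, 60) [ 94. 138.]
(380, 222) [-87. 132.]
```

View pics/pl.png

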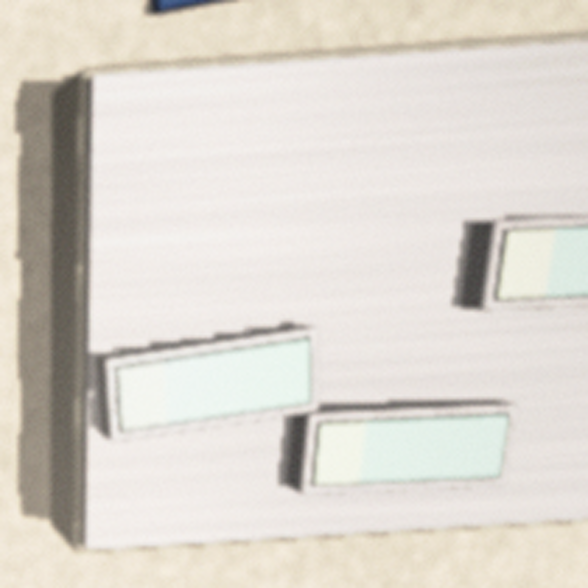

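C has been knocked to within 1 to 2 mm of the plate's end, flat and clear of the other carriers. I'll stand this tube in its well first, then move C back in.

Request:
move_arm --steps '[0,0,0,0.002,0.001,-0.03,0,0,0,0,0.002,0.001,-0.06,0,0,0,0,0.002,0.001,-0.08,0,0,0,0,0.002,0.001,-0.09,0,0,0,0,0.002,0.001,-0.1,0,0,0,0,0.002,0.001,-0.107,0,0,0,0,0.002,0.001,-0.114,0,0,0,0,0.002,0.001,-0.12,0,0,0,0,0.002,0.001,-0.12,0]'

```text
time: 31.8
tool_pos: [0.605, 0.2466, 0.1478]
ee_rot: [3.141, 0.001, -0.026]
wrist_force: [0.2, -0.5, -0.5]
width: 0.0214
finger_force: 30.0
```

Request:
move_arm --steps '[0,0,0,0,0,-0.006,0,0,0,0,0,0,-0.012,0,0,0,0,0,0,-0.017,0,0,0,0,0,0,-0.02,0,0,0,0,0,0,-0.02,0]'

```text
time: 32.3
tool_pos: [0.6051, 0.2464, 0.1276]
ee_rot: [3.141, 0.001, -0.026]
wrist_force: [0.5, -0.3, -0.8]
width: 0.0212
finger_force: 30.0
```

Request:
move_arm --steps '[0,0,0,0,0,-0.002,0,0,0,0,0,0,-0.003,0,0,0,0,0,0,-0.003,0]'

```text
time: 32.6
tool_pos: [0.6055, 0.2466, 0.1262]
ee_rot: [3.141, -0.001, -0.026]
wrist_force: [-0.0, -1.9, 1.6]
width: 0.0211
finger_force: 30.0
```

Request:
move_arm --steps '[0,0,0,0,0,0,0.4,0,0,0,0,0,0,0.4,0,0,0,0,0,0,0.4,0,0,0,0,0,0.03,0.4,0,0,0,0,0,0.07,0.4,0,0,0,0,0,0.11,0.4,0,0,0,0,0,0.15,0.4,0,0,0.13,0,-0.03,0.15,0.65,0,0,0.26,0.01,-0.07,0.15,0.65,0,0,0.39,0.02,-0.11,0.15,0.65,0,0,0.52,0.025,-0.15,0.12,0.65]'

```text
time: 33.7
tool_pos: [0.6326, 0.0962, 0.2505]
ee_rot: [3.138, -0.01, 0.5]
wrist_force: [0.3, -0.7, 0.5]
width: 0.0609
finger_force: 0.0
```

Request:
move_arm --steps '[0,0,1.21,0,-0.01,-0.05,0.65,0,0,1.21,0,-0.01,-0.05,0.65,0,0,1.21,0,-0.01,-0.05,0.65,0,0,1.21,0,-0.01,-0.05,0.65,0,0,1.21,0,-0.01,-0.05,0.65,0,0,1.21,0,-0.01,-0.05,0.65,0,0,1.21,0,-0.01,-0.05,0.65,0,0,1.21,0,-0.01,-0.05,0.65,0,0,1.21,0,-0.01,-0.05,0.65,0,0,1.21,0,-0.01,-0.05,0.65]'

```text
time: 34.7
tool_pos: [0.6301, 0.0872, 0.1955]
ee_rot: [-3.141, -0.0, 1.701]
wrist_force: [0.3, 0.2, -0.1]
width: 0.0607
finger_force: 0.0
```

```bash
python3 - <<'E'
from fit import *
for n in('wrist','top'):
    p,d=snapshot(n);W=cloud(n,d);save('c_'+n,p)
    m=((W[...,2]>.067)&(W[...,2]<.09)&(W[...,0]>.55)&(W[...,0]<.76)&(W[...,1]<.15)&(W[...,1]>-.16)).astype(np.uint8)
    e=cv2.erode(m,np.ones((7,7)) if n=='wrist' else np.ones((3,3)));k,l,s,c=cv2.connectedComponentsWithStats(e,connectivity=4)
    for i in range(1,k):
        if s[i,4]>30:print(n,cv2.minAreaRect((W[l==i][:,:2]*1000).astype(np.float32)))
    print('tubes',rects(W,.12,.15,(.5,.65),(.2,.28),10),rects(W,.007,.05,(.25,.53),(-.25,.2),60))
o=get_obs();print(o['tool_pos'],o['ee_rot'])
E
```

```text
wrist ((628.884765625, 85.6302490234375), (28.196002960205078, 77.9202880859375), 7.247593402862549)
wrist ((600.7742919921875, 6.854949951171875), (27.46262550354004, 75.90660858154297), 0.8243165612220764)
wrist ((670.2423706054688, -19.51233673095703), (23.73628044128418, 4.552940368652344), 2.2882440090179443)
wrist ((672.8358154296875, -82.56510162353516), (26.9074649810791, 27.376827239990234), 0.9797094464302063)
tubes [(607, 239, 16, 4, 5.6, 128, 146)] []
top ((671.2575073242188, -59.45162582397461), (29.073326110839844, 77.2144546508789), 1.2204267978668213)
top ((599.1475219726562, 3.3628921508789062), (27.318071365356445, 76.16206359863281), 1.1813119649887085)
tubes [(603, 246, 20, 19, 85.0, 136, 52)] []
[0.63014159 0.08712344 0.19558937] [-3.14155970e+00 -1.88125908e-04  1.70185684e+00]
```

View pics/c_wrist.png

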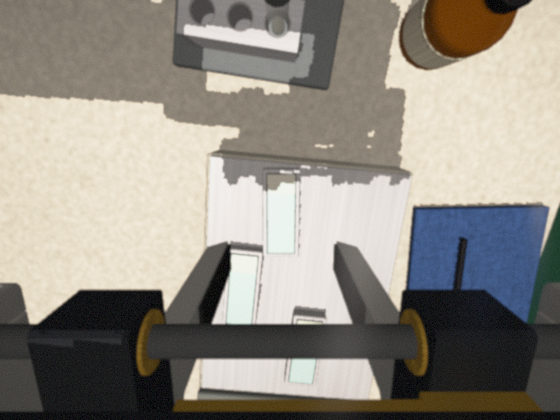

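Request:
move_arm --steps '[0,0,0,-0.001,-0.002,-0.04,0.65,0,0,0,-0.001,-0.002,-0.08,0.65,0,0,0,-0.001,-0.002,-0.105,0.65,0,0,0,-0.001,-0.002,-0.117,0.65,0,0,0,-0.001,-0.002,-0.117,0.65,0,0,0,-0.001,-0.002,-0.117,0,0,0,0,-0.001,-0.002,-0.117,0,0,0,0,-0.001,-0.002,-0.117,0,0,0,0,-0.001,-0.002,-0.117,0]'

```text
time: 35.7
tool_pos: [0.6298, 0.085, 0.08]
ee_rot: [3.139, 0.0, 1.704]
wrist_force: [1.0, 0.7, 2.0]
width: 0.0337
finger_force: 30.0
```

Request:
move_arm --steps '[0,0,0,0,0,0.01,0,0,0,0,0,0,0.02,0,0,0,-0.05,0.02,-0.008,0.02,0,0,0,-0.12,0.046,-0.016,0.02,0,0,0,-0.12,0.046,-0.016,0.02,0,0,0,-0.12,0.046,-0.016,0.01,0,0,0,-0.12,0.046,-0.016,0.004,0,0,0,-0.12,0.046,-0.016,0.001,0,0,0,-0.12,0.046,-0.016,0,0,0,0,-0.12,0.046,-0.016,0,0]'

```text
time: 36.7
tool_pos: [0.6738, 0.0694, 0.0799]
ee_rot: [-3.14, 0.0, 1.585]
wrist_force: [-2.8, -0.3, 3.8]
width: 0.0333
finger_force: 30.0
```

Request:
move_arm --steps '[0,0,0,0,0,0,0.6,0,0,0,0,0,0,0.6,0,0,0,0,0,0,0.6,0,0,0,0,0,0.04,0.6,0,0,0,0,0,0.09,0.6,0,0,0,0,0,0.14,0.5,0,0,-0.12,-0.02,-0.03,0.18,0.4,0,0,-0.24,-0.04,-0.06,0.21,0.4,0,0,-0.36,-0.07,-0.1,0.22,0.4,0,0,-0.48,-0.1,-0.14,0.22,0.4,0,0,-0.6,-0.13,-0.18,0.22,0.4,0,0,-0.72,-0.16,-0.22,0.22,0.4]'

```text
time: 37.9
tool_pos: [0.5149, -0.151, 0.2987]
ee_rot: [3.141, -0.0, 0.859]
wrist_force: [0.6, -1.0, 0.0]
width: 0.0374
finger_force: 0.0
```

Request:
move_arm --steps '[0,0,-0.13,-0.03,-0.04,0,0.4,0,0,-0.26,-0.06,-0.08,0,0.4,0,0,-0.39,-0.08,-0.12,0,0.4,0,0,-0.52,-0.096,-0.143,0,0.4,0,0,-0.65,-0.096,-0.143,0,0.4,0,0,-0.696,-0.096,-0.143,0,0.4,0,0,-0.696,-0.096,-0.143,0,0.4,0,0,-0.696,-0.096,-0.143,0,0.4]'

```text
time: 38.7
tool_pos: [0.4202, -0.2927, 0.2985]
ee_rot: [-3.142, 0.0, 0.169]
wrist_force: [0.2, 1.1, 0.2]
width: 0.0376
finger_force: 0.0
```

```bash
cat > tub.py <<'E'
from fit import *
for n,mn in(('top',4),('wrist',40)):
    p,d=snapshot(n);W=cloud(n,d)
    print(n,'tubes',rects(W,.117,.14,(.3,.55),(-.42,-.22),mn),'wells',rects(W,.117,.15,(.5,.65),(.2,.28),mn))
    if n=='top':print('plate',rects(W,.067,.095,(.5,.78),(-.14,.16),40),'knob',rects(W,.27,.3,(.5,.57),(.3,.4),20),rects(W,.007,.05,(.2,.53),(-.22,.2),60))
o=get_obs();print(o['tool_pos'],o['ee_rot'])
E
python3 tub.py
```

```text
top tubes [] wells [(603, 245, 21, 19, 89.0, 137, 52)]
plate [(672, -60, 84, 36, -89.4, 75, 308), (672, 69, 83, 35, -89.5, 75, 306), (599, 3, 83, 35, -86.7, 75, 304)] knob [(539, 355, 30, 29, 49.0, 293, 165)] []
wrist tubes [(418, -294, 21, 21, -26.2, 126, 327), (397, -349, 21, 20, 15.3, 126, 327)] wells []
[ 0.42028675 -0.29251977  0.29855219] [3.14157786e+00 7.85457622e-05 1.69060651e-01]
```

Request:
move_arm --steps '[0,0,0,-0.002,-0.001,-0.05,0.4,0,0,0,-0.002,-0.001,-0.1,0.4,0,0,0,-0.002,-0.001,-0.14,0.4,0,0,0,-0.002,-0.001,-0.17,0.4,0,0,0,-0.002,-0.001,-0.184,0.4,0,0,0,-0.002,-0.001,-0.184,0.4,0,0,0,-0.002,-0.001,-0.184,0.4,0,0,0,-0.002,-0.001,-0.184,0,0,0,0,-0.002,-0.001,-0.184,0,0,0,0,-0.002,-0.001,-0.184,0,0,0,0,-0.002,-0.001,-0.184,0]'

```text
time: 39.9
tool_pos: [0.419, -0.2945, 0.1164]
ee_rot: [3.139, -0.002, 0.168]
wrist_force: [0.2, -0.5, 5.1]
width: 0.0212
finger_force: 30.0
```

Request:
move_arm --steps '[0,0,0,0,0,0.01,0,0,0,0,0,0,0.03,0,0,0,0,0,0,0.055,0,0,0,0,0,0,0.085,0,0,0,0,0,0,0.115,0,0,0,0,0,0,0.14,0,0,0,0,0,0,0.155,0,0,0,0,0,0,0.155,0]'

```text
time: 40.7
tool_pos: [0.4188, -0.2943, 0.2724]
ee_rot: [3.138, -0.003, 0.168]
wrist_force: [0.8, -0.4, -0.5]
width: 0.0208
finger_force: 30.0
```

Request:
move_arm --steps '[0,0,0,0.006,0.02,0,0,0,0,-0.02,0.017,0.06,0,0,0,0,-0.04,0.03,0.105,0,0,0,0,-0.06,0.043,0.15,0,0,0,0,-0.08,0.056,0.195,0,0,0,0,-0.1,0.069,0.24,0,0,0,0,-0.12,0.082,0.285,0,0,0,0,-0.14,0.095,0.33,0,0,0,0,-0.16,0.108,0.375,0,0,0,0,-0.18,0.121,0.42,0,0,0,0,-0.195,0.134,0.465,0,0,0,0,-0.195,0.144,0.5,0,0]'

```text
time: 41.9
tool_pos: [0.5615, 0.2088, 0.267]
ee_rot: [3.141, 0.004, -0.026]
wrist_force: [-0.1, -0.1, -0.3]
width: 0.021
finger_force: 30.0
```

Request:
move_arm --steps '[0,0,0,0.006,0.025,0,0,0,0,0,0.01,0.038,0,0,0,0,0,0.011,0.041,0,0,0,0,0,0.011,0.041,0,0,0,0,0,0.011,0.041,0,0]'

```text
time: 42.4
tool_pos: [0.5731, 0.2459, 0.2696]
ee_rot: [3.141, 0.0, -0.029]
wrist_force: [-0.2, -0.2, 0.1]
width: 0.0213
finger_force: 30.0
```

```bash
python3 - <<'E'
from fit import *
o=get_obs();T=o['tool_pos'];print(T,o['ee_rot'],o['width'])
p,d=snapshot('side');W=cloud('side',d)
m=(abs(W[...,0]-T[0])<.03)&(abs(W[...,1]-T[1])<.03)
for a,b in((.155,.185),(.185,.215),(.215,.245)):
    P=W[m&(W[...,2]>a)&(W[...,2]<b)];print(a,len(P),np.round((P.mean(0)-T)*1000,1) if len(P) else 0)
p,d=snapshot('top');W=cloud('top',d);print(rects(W,.067,.095,(.5,.78),(-.14,.16),40))
E
```

```text
[0.57308925 0.24590853 0.26963912] [ 3.14084031e+00  3.22017787e-04 -2.87792669e-02] 0.021294090161591412
0.155 34 [ -3.2  -5.7 -95.4]
0.185 60 [ -4.2  -7.5 -68.3]
0.215 60 [ -3.8  -7.4 -40.4]
[(671, -60, 84, 34, -89.4, 75, 309), (672, 70, 83, 35, 89.2, 75, 305), (599, 3, 83, 34, -88.3, 75, 305)]
```

Request:
move_arm --steps '[0,0,0,0,0.001,-0.03,0,0,0,0,0,0.001,-0.06,0,0,0,0,0,0.001,-0.08,0,0,0,0,0,0.001,-0.09,0,0,0,0,0,0.001,-0.1,0,0,0,0,0,0.001,-0.107,0,0,0,0,0,0.001,-0.114,0,0,0,0,0,0.001,-0.12,0,0,0,0,0,0.001,-0.12,0]'

```text
time: 43.4
tool_pos: [0.573, 0.2481, 0.149]
ee_rot: [3.141, 0.001, -0.027]
wrist_force: [0.4, -0.8, -1.0]
width: 0.0213
finger_force: 30.0
```

Request:
move_arm --steps '[0,0,0,0,0,-0.006,0,0,0,0,0,0,-0.012,0,0,0,0,0,0,-0.017,0,0,0,0,0,0,-0.021,0,0,0,0,0,0,-0.021,0]'

```text
time: 43.9
tool_pos: [0.5729, 0.2477, 0.1277]
ee_rot: [3.14, 0.001, -0.028]
wrist_force: [1.3, -2.1, -1.9]
width: 0.0216
finger_force: 30.0
```

Request:
move_arm --steps '[0,0,0,0,0,-0.002,0,0,0,0,0,0,-0.003,0,0,0,0,0,0,-0.003,0]'

```text
time: 44.2
tool_pos: [0.5738, 0.2479, 0.1275]
ee_rot: [3.141, -0.002, -0.027]
wrist_force: [0.4, -4.6, 4.9]
width: 0.0211
finger_force: 30.0
```

Request:
move_arm --steps '[0,0,0,0,-0.001,0.001,0.4,0,0,0,0,-0.001,0.001,0.4,0,0,0,0,-0.001,0.001,0.4,0,0,0,0,0,0.03,0.4,0,0,0,0,0,0.07,0.4,0,0,0,0,0,0.12,0.4,0,0,0,0,0,0.17,0.4,0,0,0.05,-0.015,-0.045,0.17,0.4,0,0,0.1,-0.03,-0.09,0.17,0.4,0,0,0.15,-0.045,-0.135,0.17,0.4,0,0,0.196,-0.06,-0.18,0.17,0.4,0,0,0.196,-0.075,-0.225,0.17,0.4]'

```text
time: 45.4
tool_pos: [0.4973, 0.0223, 0.2953]
ee_rot: [-3.141, -0.0, 0.171]
wrist_force: [-0.4, -0.2, -0.2]
width: 0.0379
finger_force: 0.0
```

Request:
move_arm --steps '[0,0,0,-0.1,-0.372,0,0.4,0,0,0,-0.1,-0.372,0,0.4,0,0,0,-0.1,-0.372,0,0.4,0,0,0,-0.1,-0.372,0,0.4,0,0,0,-0.1,-0.372,0,0.4,0,0,0,-0.1,-0.372,0,0.4,0,0,0,-0.1,-0.372,0,0.4,0,0,0,-0.1,-0.372,0,0.4,0,0,0,-0.1,-0.372,0,0.4,0,0,0,-0.1,-0.372,0,0.4,0,0,0,-0.1,-0.372,0,0.4]'

```text
time: 46.5
tool_pos: [0.3987, -0.3476, 0.2957]
ee_rot: [-3.141, -0.001, 0.17]
wrist_force: [-0.0, 0.1, 0.8]
width: 0.0378
finger_force: 0.0
```

```bash
python3 tub.py
```

```text
top tubes [] wells [(603, 245, 20, 20, 85.1, 136, 51), (572, 248, 21, 21, 78.8, 137, 54)]
plate [(671, -60, 84, 34, -89.1, 75, 311), (672, 69, 84, 34, -89.3, 75, 305), (599, 3, 83, 34, -88.0, 75, 303)] knob [(539, 355, 30, 30, -34.2, 293, 163)] []
wrist tubes [(397, -350, 21, 21, 10.4, 126, 335)] wells []
[ 0.39882123 -0.34737302  0.2960432 ] [ 3.14132746e+00 -6.66152337e-04  1.71128475e-01]
```

Request:
move_arm --steps '[0,0,0,-0.002,-0.002,-0.05,0.4,0,0,0,-0.002,-0.002,-0.1,0.4,0,0,0,-0.002,-0.002,-0.14,0.4,0,0,0,-0.002,-0.002,-0.17,0.4,0,0,0,-0.002,-0.002,-0.181,0.4,0,0,0,-0.002,-0.002,-0.181,0.4,0,0,0,-0.002,-0.002,-0.181,0.4,0,0,0,-0.002,-0.002,-0.181,0,0,0,0,-0.002,-0.002,-0.181,0,0,0,0,-0.002,-0.002,-0.181,0,0,0,0,-0.002,-0.002,-0.181,0]'

```text
time: 47.7
tool_pos: [0.3968, -0.3516, 0.1164]
ee_rot: [3.139, -0.002, 0.169]
wrist_force: [-0.4, 0.1, 5.0]
width: 0.0211
finger_force: 30.0
```

Request:
move_arm --steps '[0,0,0,0,0,0.01,0,0,0,0,0,0,0.03,0,0,0,0,0,0,0.055,0,0,0,0,0,0,0.085,0,0,0,0,0,0,0.115,0,0,0,0,0,0,0.14,0,0,0,0,0,0,0.155,0,0,0,0,0,0,0.155,0]'

```text
time: 48.5
tool_pos: [0.3967, -0.3514, 0.2723]
ee_rot: [3.138, -0.003, 0.169]
wrist_force: [0.0, 0.5, 0.1]
width: 0.0213
finger_force: 30.0
```

Request:
move_arm --steps '[0,0,0,0.005,0.02,0,0,0,0,-0.02,0.015,0.06,0,0,0,0,-0.04,0.026,0.105,0,0,0,0,-0.06,0.037,0.15,0,0,0,0,-0.08,0.048,0.195,0,0,0,0,-0.1,0.059,0.24,0,0,0,0,-0.12,0.07,0.285,0,0,0,0,-0.14,0.081,0.33,0,0,0,0,-0.16,0.092,0.375,0,0,0,0,-0.18,0.103,0.42,0,0,0,0,-0.195,0.114,0.465,0,0,0,0,-0.195,0.125,0.51,0,0]'

```text
time: 49.7
tool_pos: [0.5205, 0.1611, 0.2675]
ee_rot: [3.141, 0.004, -0.026]
wrist_force: [0.3, -0.3, -0.5]
width: 0.0212
finger_force: 30.0
```

Request:
move_arm --steps '[0,0,0,0.009,0.04,0,0,0,0,0,0.015,0.07,0,0,0,0,0,0.018,0.085,0,0,0,0,0,0.018,0.086,0,0,0,0,0,0.018,0.086,0,0,0,0,0,0.018,0.086,0,0]'

```text
time: 50.3
tool_pos: [0.5391, 0.2437, 0.2697]
ee_rot: [3.141, 0.0, -0.028]
wrist_force: [-0.2, 0.0, -0.4]
width: 0.0216
finger_force: 30.0
```

```bash
python3 - <<'E'
from fit import *
o=get_obs();T=o['tool_pos'];print(T,o['ee_rot'],o['width'])
p,d=snapshot('side');W=cloud('side',d)
m=(abs(W[...,0]-T[0])<.03)&(abs(W[...,1]-T[1])<.03)
for a,b in((.155,.185),(.185,.215),(.215,.245)):
    P=W[m&(W[...,2]>a)&(W[...,2]<b)];print(a,len(P),np.round((P.mean(0)-T)*1000,1) if len(P) else 0)
p,d=snapshot('top');W=cloud('top',d);print(rects(W,.067,.095,(.5,.78),(-.14,.16),40))
E
```

```text
[0.53910677 0.24370692 0.26970668] [ 3.14080398e+00  1.35296059e-04 -2.80506436e-02] 0.021616487482814868
0.155 34 [ -1.9  -5.5 -95.1]
0.185 59 [ -2.8  -7.9 -69.6]
0.215 65 [ -2.2  -7.4 -41. ]
[(670, -59, 83, 37, 88.7, 74, 312), (671, 70, 83, 36, 88.4, 75, 308), (599, 3, 83, 34, -87.9, 75, 307)]
```

Request:
move_arm --steps '[0,0,0,0,0.002,-0.03,0,0,0,0,0,0.002,-0.06,0,0,0,0,0,0.002,-0.08,0,0,0,0,0,0.002,-0.09,0,0,0,0,0,0.002,-0.1,0,0,0,0,0,0.002,-0.107,0,0,0,0,0,0.002,-0.114,0,0,0,0,0,0.002,-0.12,0,0,0,0,0,0.002,-0.12,0]'

```text
time: 51.3
tool_pos: [0.5389, 0.2472, 0.149]
ee_rot: [3.141, 0.001, -0.026]
wrist_force: [0.3, 0.2, -0.4]
width: 0.0213
finger_force: 30.0
```

Request:
move_arm --steps '[0,0,0,0,0,-0.006,0,0,0,0,0,0,-0.012,0,0,0,0,0,0,-0.017,0,0,0,0,0,0,-0.021,0,0,0,0,0,0,-0.021,0]'

```text
time: 51.8
tool_pos: [0.539, 0.2471, 0.128]
ee_rot: [3.141, 0.001, -0.026]
wrist_force: [-0.6, -0.3, -0.3]
width: 0.0214
finger_force: 30.0
```

Request:
move_arm --steps '[0,0,0,0,0,-0.002,0,0,0,0,0,0,-0.003,0,0,0,0,0,0,-0.003,0]'

```text
time: 52.1
tool_pos: [0.54, 0.2474, 0.1275]
ee_rot: [-3.141, -0.003, -0.026]
wrist_force: [0.2, -1.0, 4.7]
width: 0.0212
finger_force: 30.0
```

Seated. I release, retreat, and check everything.

Request:
move_arm --steps '[0,0,0,0,0,0.001,0.4,0,0,0,0,0,0.001,0.4,0,0,0,0,0,0.001,0.4,0,0,0,0,0,0.03,0.4,0,0,0,0,0,0.07,0.4,0,0,0,0,0,0.12,0.4,0,0,0,0,0,0.17,0.4,0,0,0,-0.045,-0.02,0.17,0.4,0,0,0,-0.09,-0.04,0.17,0.4,0,0,0,-0.135,-0.06,0.17,0.4,0,0,0,-0.15,-0.07,0.17,0.4,0,0,0,-0.15,-0.07,0.17,0.4]'

```text
time: 53.3
tool_pos: [0.3875, 0.1767, 0.2964]
ee_rot: [-3.141, -0.002, -0.026]
wrist_force: [-0.3, -0.4, 0.3]
width: 0.0376
finger_force: 0.0
```

```bash
python3 tub.py; python3 - <<'E'
from fit import *
p,d=snapshot('top');W=cloud('top',d);print('sw',rects(W,.09,.12,(.5,.8),(-.27,-.1),10),'blood',rects(W,.095,.14,(.3,.55),(-.42,-.22),4),'tall',rects(W,.12,.14,(.6,.85),(-.4,.4),20))
p,d=snapshot('side');save('end',p)
E
```

```text
top tubes [] wells [(603, 246, 20, 20, 86.0, 137, 51), (571, 246, 20, 20, -0.9, 137, 53), (539, 247, 21, 20, 30.4, 137, 53)]
plate [(671, -60, 83, 35, 89.5, 75, 309), (672, 69, 83, 35, 89.7, 75, 304), (599, 3, 83, 34, -87.5, 75, 307)] knob [(540, 355, 30, 30, -39.9, 293, 161)] []
wrist tubes [] wells [(568, 248, 22, 12, -88.9, 136, 421), (540, 249, 21, 21, 61.2, 136, 572)]
[0.38940584 0.17745074 0.29569742] [-3.14110907e+00 -8.30908132e-04 -2.63018049e-02]
sw [(626, -175, 46, 12, -58.1, 100, 71)] blood [(484, -335, 16, 16, -86.5, 111, 36), (477, -285, 17, 15, 89.0, 111, 35), (455, -339, 15, 14, -5.6, 111, 35), (448, -289, 17, 15, 88.4, 110, 33), (426, -345, 17, 15, 89.2, 111, 35)] tall [(754, 269, 29, 28, -81.3, 130, 89), (678, -325, 70, 66, -45.9, 130, 449), (607, 245, 21, 13, -86.1, 137, 32)]
```

View pics/end.png

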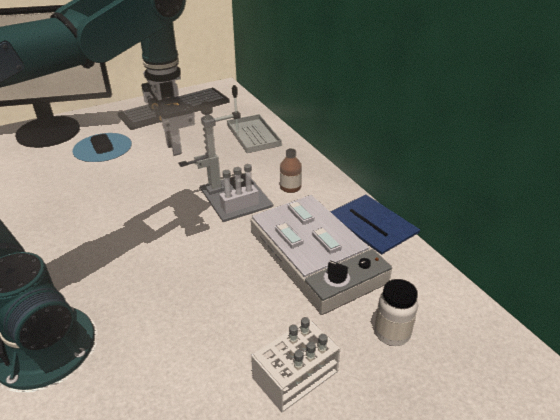

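The end view shows three tubes in the wells at about (237,185), three carriers on the plate and five blood tubes in the rack. The switch is on and the column is up.

```bash
python3 -c "
from bench import *
print(close_job())"
```

```text
the job is handed in; nothing more can be done
None
```

The job is handed in after about 54 s of robot time: switch fully on, column in notch 4, all three carriers flat on the plate (one was knocked towards the plate's end after I had lifted the first tube, and I moved it back once that tube was in its well), all three conical tubes fully down in the wells, and the blood tubes, bottle and jar left where they were.

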